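# Turn the jar lid to its pin and press it home

## Robot

A 6-joint arm with a two-finger parallel gripper is mounted at the origin on the work surface. World frame = base frame: x ahead of the robot, y to its left, z up, the work surface at z = 0. Lengths are in m, angles in rad, forces in N, time in s.
With the tool pointing down it reaches from about 0.35 to 0.975 m from the base axis. Payload 4.9 kg.
Tool frame: the origin (TCP) lies midway between the tips of the shut fingers; the grasp point (between the pads) lies behind it (manip.tcp_to_grasp is the z of the grasp point in the tool frame, in m); z points along the fingers, y is the direction in which the jaws open and shut (so a half turn about z gives the same grasp; the last joint's range is limited). The gripper opens to 85 mm and grips with 20 to 120 N. Pads are 22 mm wide; open, the fingers measure 114 mm over their backs; the gripper's body (76 mm by 85 mm) begins 54 mm behind the grasp point. The pads swing forward as they close: fully open they stand 13 mm farther back than shut.
Start: joints at [1.155, 0.053, 1.613, -0, 1.476, -0.119], TCP at [0.183, 0.598, 0.231] pointing down, gripper open.
Joint ranges: [-3.01, 3.01], [-1.01, 2.22], [0.06, 2.58], [-1.02, 4.17], [0.09, 2.62], [-3.14, 3.14]. Speed limits (rad/s): [2.57, 2.57, 3.14, 3.14, 3.14, 3.14].

## Interface

Orientations are given as a unit quaternion [w, x, y, z].
In Python, from plant import status, vision, order, regions_of, manip gives the robot as it stands. The module is installed in compiled form; this text tells all that it offers.
- The arm moves only by the shell command python3 -m crank 'ROWS'. ROWS is JSON, one flat list of numbers, 5 for each row, row after row: the shift along the tool's x, y, z in mm, then the turn about the tool's z in degrees, then the opening in per cent of the stroke, from 0 (shut) to 100 (fully open). In form: [tx, ty, tz, yaw, fingers, tx, ty, tz, yaw, fingers, ...]. A call has exactly 10 rows; each row is the pose to reach, as a shift and turn from the pose commanded when the call began, along the tool's axes at that moment; what a row does not reach only later rows make up. A row lasts 1/10 s, in which the tool goes at most 50 mm and 8.59 degrees, less where a joint would pass 70% of its speed; a pose out of reach is approached as far as the arm can. A call with a gripper value outside its range is refused whole. The fingers move at their own pace and stop on an object; the grip force is fixed at half the most. Time passes only in rows, so rows that repeat a pose let the fingers close, or fill a call up. It gives the time, the measured TCP pose, the force and the opening at its end, in the units of the state.
- status.state(): the state, without advancing time (a new reading comes with each control period).
- vision.grab_frame(name): name is "scene" or "top" or "wrist"; returns (picture, depth): 420x560x3 uint8, red, green, blue; 420x560 float32, m along the optical axis (not along the pixel's ray), 0 where there is no reading.
- vision.get_calibration(name): a dict with "camera_matrix" (3x3 intrinsics, pixels), "k1" (the pictures are not rectified: a ray, as slopes to the right and down, at radius r is drawn at 1 + k1 r^2 times it, then the intrinsics apply), "R" (3x3) and "t" (3): a world point X has camera coordinates R X + t. Camera axes: x right, y down, z forward; pixel columns grow to the right and rows downward; lengths in m; the calibration is good to about 2 mm. A picture is of the moment at which its call begins: read the wrist's pose just before it. get_calibration takes no time and is no camera call; for the wrist camera it gives the pose at the moment of the call.
- order.job_done(): hands the job in, once; it reports no verdict.
Trained networks look in the newest picture that a camera, given by its name, has taken for a name from the list of things; names that differ only in an ending like _2 or _b are one class to them, and where a whole thing is asked for, a point or a joint stands for the part that bears it (a point fixed in the world has none). Each returns a list of dicts, best first, with "confidence" (0 to 1); they miss things now and then, are a little off and sometimes report something else, mostly with a low value. They report only what shows in the picture. A call takes as long as a camera call.
- regions_of(camera, name): "region" (420x560 bool, what is visible of it) and "extent" ([centre column, centre row, width, height] in pixels, round what is visible of it).
The state is a dict: "time": time; "joint_pos": joint angles; "joint_vel": joint speeds; "joint_efforts": joint torques, N m; "tool_pos": TCP position; "tool_rot": TCP orientation; "contact_force": force on the tool from outside, world axes, zero at the start; "ft_torque": the same for the moment, N m; "gripper_width": opening from 0.0 (shut) to 1.0 (fully open).
Only numpy, scipy, OpenCV 4.12 (cv2) and the standard library are available. Lean on these libraries where they do the work, as an engineer would, in place of code of your own. Each camera call takes 0.05 s, during which the arm holds its last target. There are 200 camera calls.

## Task

Close the redware jar with a fingertip: turn its wooden lid by the finger ring until the notch in the lid's edge lies over the steel pin that crosses the jar's rim, then press the lid fully home, flush with the rim. Do not lift the lid, leave the figurine, the lamp and the cloche where they stand, and finish clear of everything.

Things in the scene. Friction and masses are not known exactly. Their poses are not given: they have to be found in the camera images.
- jar: Squat round redware jar, stuck fast to the mat, does not move. Origin: centre of its underside, z up; widest diameter 160 at 40 above the underside, neck 140 outside and 126 inside, rim 84 above the underside. It stands upright at any yaw. Its +x axis points along the steel pin.
- pin (a point): Point on the top of the round steel pin (10 in diameter) that lies level and radially across the jar's rim, its top level with the rim. The pin reaches from 48 to 92 from the jar's axis: its outer end sticks out beyond the neck and can be seen from above, its inner end lies under the lid. This point is 54 from the jar's axis.
- notch (a point): Centre of the notch in the lid's edge, at the level of the lid's top, 54 from the jar's axis. The notch is 18 wide, 16 deep radially and cut through the whole 8 thickness. When the notch is over the pin this point is straight above or on pin (up to 4 sideways is near enough to go down).
- finger_ring (a point): Centre of the mouth of the finger ring, a raised round wooden ring on top of the lid: inside diameter 50, outside 60, its top 16 above the lid's top. Its centre is 31 from the jar's axis, on the side of the lid opposite to the notch; the floor inside it is the lid's flat top. A closed fingertip fits inside with play and can push the ring round in either direction, or press the lid down.
- lid (a joint): Turn of the round wooden lid (122 in diameter, 8 thick) about the jar's upright axis, rad, growing anticlockwise from above. 0 (or 2 pi) = notch exactly over the pin. Starts anywhere from 0.8 to 5.48. Turns either way, takes about 0.06 N m and stays where it is left. The lid always stays centred and level.
- lid_depth (a joint): How far the lid has been pressed down, m: 0 at the start, when its underside is 1 mm above rim and pin and its top is 93 above the jar's underside; 0.009 = fully home, lid top flush with the rim. Its snug silicone plug takes about 6 N to push down and keeps the lid where it is left; with the notch away from the pin the lid is stopped by the pin after 1 to 3 mm. Negative = lifted.
- storyteller: Loose ceramic seated figurine, 72 in diameter and 120 tall. Origin: centre of its underside. Leave it alone.
- lamp: Loose white plastic tealight lamp, 60 in diameter and 50 tall with a small toggle switch box at the side of its base. Origin: centre of its underside. Leave it alone.
- cloche: Loose round glass cloche with a knob on a wooden foot, 132 in diameter and 154 tall, on the far side of the jar. Origin: centre of its underside. Leave it alone.

How it is judged:
At the end, for the whole second after the job is handed in: The lid is pressed down at least 7 of its 9 mm, with its notch around the pin (notch centre within 6 mm of the pin sideways), and stays there (value of joint lid_depth above 0.007 m and horizontal distance between notch and pin below 0.006 m); the robot touches nothing.
It fails at once if the lid was lifted (more than 4 mm above its starting height) (value of joint lid_depth below -0.004 m).
It fails at once if the figurine was moved (over 20 mm) (distance of storyteller from where it was at the start of the episode above 0.02 m).
It fails at once if the lamp was moved (over 20 mm) (distance of lamp from where it was at the start of the episode above 0.02 m).
It fails at once if the cloche was moved (over 20 mm) (distance of cloche from where it was at the start of the episode above 0.02 m).
It also fails if it takes over 48 s, if anything falls off the work surface, if the arm or the gripper's body presses on something with over 40 N, if the wrist force passes 120 N, or if a joint passes its speed limit or range.

## Working session

There is one attempt and no reset: what is moved stays moved. The work goes in short steps, Python scripts to look and compute and a shell command to move; the robot and the scene stay as the last step left them, time stands still between calls to the robot, and variables do not carry over. Pictures are saved under pics/ and viewed, on a budget of 10 in all, crops included, one or two more only if the job needs it, and the job is handed in when it is done.

```bash
mkdir -p pics
cat > h.py <<'E'
import numpy as np, cv2
from plant import status, vision, order, regions_of, manip
def cloud(n):
    rgb,d=vision.grab_frame(n); c=vision.get_calibration(n)
    K=np.array(c["camera_matrix"]);R=np.array(c["R"]);t=np.array(c["t"])
    v,u=np.mgrid[0:420,0:560].astype(float)
    pts=np.stack([u,v],-1).reshape(-1,1,2)
    r=cv2.undistortPoints(pts,K,np.array([c["k1"],0,0,0.])).reshape(420,560,2)
    P=np.dstack([r*d[...,None],d])
    W=(P-t)@R; W[d==0]=np.nan
    return rgb,d,W
E
python3 - <<'E'
from h import *
s=status.state(); print(s["tool_pos"],s["tool_rot"],s["contact_force"],manip.tcp_to_grasp)
for n in ("top","scene"):
    rgb,d,W=cloud(n); np.savez(f"{n}.npz",rgb=rgb,W=W)
    cv2.imwrite(f"pics/{n}.png",rgb[...,::-1])
    for k in ("jar","pin","lid","finger_ring","notch","storyteller","lamp","cloche"):
        try:
            for o in regions_of(n,k)[:1]:
                p=W[o["region"]]; print(n,k,round(o["confidence"],2),np.round(o["extent"]),np.round(np.nanmedian(p,0),3),np.round(np.nanpercentile(p,2,axis=0),3),np.round(np.nanpercentile(p,98,axis=0),3))
        except Exception as e: print(n,k,e)
E
```

```text
[0.18253272 0.59711568 0.23007372] [-2.81619015e-04  1.47864006e-01  9.89007183e-01 -9.73714010e-04] [ 0.26740029  0.24538513 -0.06723847] -0.0187
top jar 0.65 [285. 263.  62.  73.] [ 0.473 -0.001  0.097] [ 0.404 -0.068  0.056] [0.541 0.068 0.114]
top pin 0.74 [286. 264.  65.  65.] [ 0.473 -0.001  0.097] [ 0.404 -0.069  0.059] [0.542 0.068 0.114]
top lid 0.83 [286. 266.  54.  52.] [0.471 0.001 0.098] [ 0.416 -0.052  0.094] [0.525 0.054 0.116]
top finger_ring 0.93 [286. 266.  52.  52.] [0.472 0.    0.098] [ 0.416 -0.053  0.093] [0.527 0.054 0.116]
top notch 0.75 [285. 266.  48.  49.] [0.472 0.    0.098] [ 0.417 -0.05   0.094] [0.525 0.052 0.115]
top storyteller 0.62 [403. 258.  40.  37.] [ 0.496 -0.281  0.069] [ 0.459 -0.326  0.005] [ 0.53  -0.258  0.126]
top lamp 0.74 [175. 255.  28.  30.] [0.491 0.277 0.03 ] [0.46  0.253 0.009] [0.521 0.307 0.046]
top cloche 0.86 [326. 154.  49.  57.] [ 0.736 -0.084  0.124] [ 0.69  -0.143  0.009] [ 0.799 -0.031  0.155]
scene jar 0.61 [230. 185.  63.  61.] [ 0.495 -0.021  0.092] [ 0.418 -0.076  0.03 ] [0.549 0.055 0.114]
scene pin 0.64 [229. 186.  66.  59.] [ 0.494 -0.021  0.09 ] [ 0.412 -0.076  0.005] [0.548 0.057 0.114]
scene lid 0.68 [229. 176.  48.  35.] [0.477 0.    0.098] [ 0.415 -0.055  0.081] [0.529 0.057 0.115]
scene finger_ring 0.97 [228. 176.  48.  40.] [0.477 0.    0.098] [ 0.418 -0.054  0.091] [0.529 0.056 0.115]
scene notch 0.84 [228. 175.  50.  40.] [0.476 0.    0.098] [ 0.416 -0.055  0.091] [0.529 0.057 0.115]
scene storyteller 0.72 [154. 265.  36.  47.] [ 0.516 -0.301  0.064] [ 0.469 -0.328  0.013] [ 0.536 -0.267  0.125]
scene lamp 0.78 [299. 143.  26.  22.] [0.498 0.27  0.029] [0.462 0.252 0.008] [0.524 0.304 0.044]
scene cloche 0.97 [295. 264.  53.  75.] [ 0.77  -0.117  0.11 ] [ 0.706 -0.149  0.009] [ 0.811 -0.05   0.151]
```

Run:
```python
from h import *
ims=[]
for n in ("top","scene"):
    f=np.load(n+".npz"); rgb,W=f["rgb"],f["W"]
    c=vision.get_calibration(n);K=np.array(c["camera_matrix"]);R=np.array(c["R"]);t=np.array(c["t"])
    # ortho view: rows = -x (up=+x), cols = -y (left=+y), 0.5mm/px
    s=.0005; X,Y=np.meshgrid(.58-np.arange(400)*s,.1-np.arange(400)*s,indexing="ij")
    G=np.stack([X,Y,0*X+.095],-1)
    p,_=cv2.projectPoints(G.reshape(-1,3),cv2.Rodrigues(R)[0],t,K,np.array([c["k1"],0,0,0.]))
    p=p.reshape(400,400,2).astype(np.float32)
    ims.append(cv2.remap(rgb,p[...,0],p[...,1],cv2.INTER_CUBIC))
    near=np.hypot(W[...,0]-.472,W[...,1])<.1
    q=W[near&(W[...,2]>.106)]; (cx,cy),r=cv2.minEnclosingCircle(q[:,:2].astype(np.float32)); print(n,"ring",cx,cy,r,len(q),np.median(q[:,2]),q.mean(0))
    q=W[near&(W[...,2]>.088)]; (cx,cy),r=cv2.minEnclosingCircle(q[:,:2].astype(np.float32)); print(n,"lid",cx,cy,r)
cv2.imwrite("pics/ortho.png",np.hstack(ims)[...,::-1])
```

```text
top ring 0.47403684258461 0.02993132919073105 0.029863260686397552 162 0.1137819698172954 [0.47337212 0.03008813 0.11384972]
top lid 0.4818539023399353 -0.004997238051146269 0.0804889053106308
scene ring 0.4750279486179352 0.029301343485713005 0.032047711312770844 178 0.11267963919948878 [0.47478426 0.03036804 0.112137  ]
scene lid 0.4838603436946869 -0.00760543392971158 0.07834286987781525
```

View pics/ortho.png

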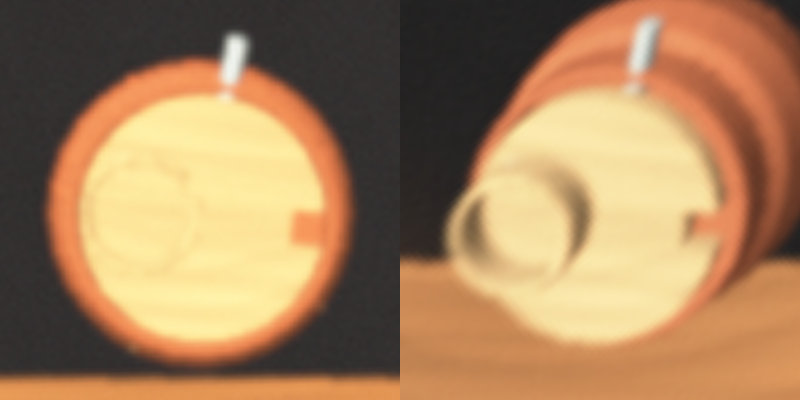

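View pics/top.png

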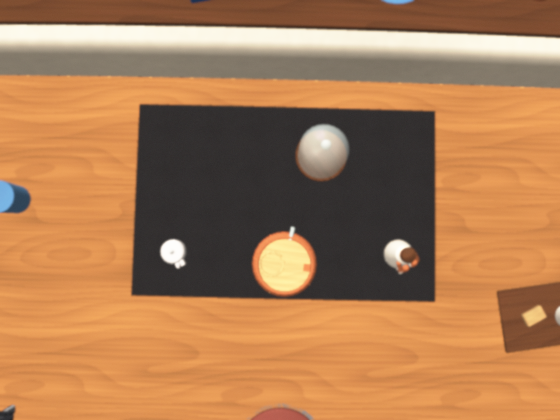

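The ortho view (0.5 mm/px) shows the lid centre at about (201,219), the notch at (308,229), the ring on the left at about (140,213), and the pin from (236,38) to (227,97). So the ring is at about 85° and the pin at about -12°, and the lid needs roughly +83°. The top view shows the figurine, lamp and cloche well clear. Next I move above the ring and square up the tool axes.

```bash
python3 -m crank '[-445,-457,0,-17,0,-445,-457,0,-17,0,-445,-457,0,-17,0,-445,-457,0,-17,0,-445,-457,0,-17,0,-445,-457,0,-17,0,-445,-457,0,-17,0,-445,-457,0,-17,0,-445,-457,0,-17,0,-445,-457,0,-17,0]'
python3 -c "
from h import *
s=status.state();c=vision.get_calibration('wrist');R=np.array(c['R']);t=np.array(c['t']);print(s['tool_pos'],s['tool_rot']);print('cam',-R.T@t-s['tool_pos'],R[2],c['camera_matrix'])"
```

```text
time: 1.9
tool_pos: [0.4121, 0.1513, 0.2318]
tool_rot: [0.001, -0.0, 1.0, 0.0]
contact_force: [0.4, 1.1, -0.8]
gripper_width: -0.004
[0.41211931 0.15126495 0.23177251] [ 7.84358264e-04 -2.90153056e-06  9.99999676e-01  1.80407882e-04]
cam [-0.08394321  0.00090052  0.14352036] [ 3.27919241e-01  8.14846796e-04 -9.44705408e-01] [[318.21570806   0.         279.33326213]
 [  0.         318.21570806 211.01780038]
 [  0.           0.           1.        ]]
```

```bash
cat > look.py <<'E'
from h import *
import sys
rgb,d,W=cloud("wrist"); c=vision.get_calibration("wrist")
K=np.array(c["camera_matrix"]);R=np.array(c["R"]);t=np.array(c["t"])
cx,cy=.472,.0
s=.0005
def ortho(z):
    X,Y=np.meshgrid(.575-np.arange(400)*s,.1-np.arange(400)*s,indexing="ij")
    p,_=cv2.projectPoints(np.stack([X,Y,0*X+z],-1).reshape(-1,3),cv2.Rodrigues(R)[0],t,K,np.array([c["k1"],0,0,0.]))
    p=p.reshape(400,400,2).astype(np.float32)
    return cv2.remap(rgb,p[...,0],p[...,1],cv2.INTER_CUBIC)
cv2.imwrite(f"pics/{sys.argv[1]}.png",np.hstack([ortho(.097),ortho(.088)])[...,::-1])
np.savez("w.npz",rgb=rgb,W=W)
near=np.hypot(W[...,0]-cx,W[...,1]-cy)<.1
z=W[...,2]; ok=near&(z>.05)&(z<.13)
print("hist",np.histogram(z[ok],np.arange(.08,.122,.002)))
q=W[ok&(z>.107)&(z<.12)]
print("ring",cv2.minEnclosingCircle(q[:,:2].astype(np.float32)),len(q))
g=rgb.astype(int); sat=g.max(-1)-g.min(-1)
m=ok&(sat<40)&(g.max(-1)>110)&(z>.07)&(z<.093)
q=W[m]; print("pin pts",len(q),q.mean(0) if len(q) else 0)
E
python3 look.py w1
```

```text
hist (array([ 118,  130,  129,  216, 1306,  702,  136,  111,  752, 7567,  716,
        138,  147,  151,  147,  145,  300,  676,    7,    0]), array([0.08 , 0.082, 0.084, 0.086, 0.088, 0.09 , 0.092, 0.094, 0.096,
       0.098, 0.1  , 0.102, 0.104, 0.106, 0.108, 0.11 , 0.112, 0.114,
       0.116, 0.118, 0.12 ]))
ring ((0.476491779088974, 0.024570513516664505), 0.030330531299114227) 1350
pin pts 151 [ 0.55298452 -0.02206968  0.08907518]
```

View pics/w1.png

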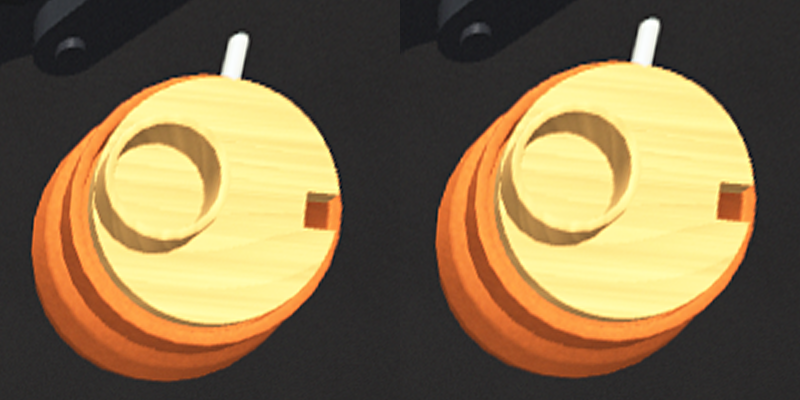

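The rectified wrist view shows the lid from about (93,77) to (341,327), the ring on the left, the notch at (322,211), and the pin running up from (232,78) to (241,35). The arm was still settling when it was taken, so I measure again with it at rest.

```bash
cat > meas.py <<'E'
from h import *
import sys
rgb,d,W=cloud(sys.argv[1]); z=W[...,2]; lz=float(sys.argv[2]) if len(sys.argv)>2 else .099
def fitc(q,r):
    from scipy.optimize import least_squares
    return least_squares(lambda c:np.hypot(q[:,0]-c[0],q[:,1]-c[1])-r,q.mean(0)[:2],loss="soft_l1",f_scale=.001).x
g=rgb.astype(int); sat=g.max(-1)-g.min(-1)
near=np.hypot(W[...,0]-.472,W[...,1])<.1
yel=near&(g[...,1]>.68*g[...,0])&(sat>40)&(abs(z-lz)<.004)
q=W[yel]; h=cv2.convexHull(q[:,:2].astype(np.float32))[:,0]; C=fitc(h,.061)
rq=W[near&(z>lz+.012)&(z<lz+.019)]; Rg=fitc(rq,.0275)
m=near&(sat<40)&(g.max(-1)>110)&(z>.07)&(z<.094)&(np.hypot(W[...,0]-.472,W[...,1])>.06)&(W[...,0]>.5)
P=np.median(W[m],0) if m.sum() else np.full(3,np.nan)
a=lambda v:np.degrees(np.arctan2(v[1],v[0]))
print("tcp",status.state()["tool_pos"],"C",C,"hullstd",np.std(np.hypot(*(h-C).T)),"ring",Rg,"r",np.hypot(*(Rg-C)),a(Rg-C),"lidz",np.median(z[yel]),"pin",P,m.sum(),a(P[:2]-C))
near2=near&(np.hypot(W[...,0]-C[0],W[...,1]-C[1])<.0605)&(np.hypot(W[...,0]-C[0],W[...,1]-C[1])>.047)
n=W[near2&(g[...,1]<.6*g[...,0])&(z<lz-.003)];
if len(n): print("notch-ish",len(n),np.median(n,0),a(np.median(n,0)[:2]-C))
E
python3 meas.py wrist; python3 meas.py top
```

```text
tcp [0.41359534 0.14847066 0.23166275] C [0.47021246 0.00467894] hullstd 0.0004034963796552258 ring [0.47207552 0.0362229 ] r 0.0315989308839666 86.61990996769511 lidz 0.09723407386910618 pin [ 0.55020733 -0.0097508   0.08741569] 154 -10.225245924391931
notch-ish 117 [0.41627667 0.0106038  0.07032021] 173.73117928207483
tcp [0.41253818 0.15077209 0.23151827] C [ 0.47095838 -0.00078674] hullstd 0.0004978256113324558 ring [0.47409371 0.03000081] r 0.03094678416374983 84.18518746678683 lidz 0.09817447149567503 pin [ 0.55126514 -0.0177651   0.08830682] 34 -11.937620934917895
notch-ish 1 [ 0.46792974 -0.06106142  0.07349222] -92.87654734924355
```

```bash
python3 -m crank '[-20,-40,0,0,0,-40,-80,0,0,0,-62,-121,0,0,0,-62,-121,0,0,0,-62,-121,40,0,0,-62,-121,80,0,0,-62,-121,100,0,0,-62,-121,100,0,0,-62,-121,100,0,0,-62,-121,100,0,0]'; python3 meas.py top; python3 look.py w2
```

```text
time: 3.05
tool_pos: [0.4748, 0.0329, 0.1335]
tool_rot: [0.002, -0.001, 1.0, -0.0]
contact_force: [0.4, 0.3, 0.7]
gripper_width: -0.002
hist (array([   68,    74,   103,   716,  3495,   233,    84,   112, 11759,
       10320,   149,   150,   152,   154,   166,   196,  1203,   631,
           0,     0]), array([0.08 , 0.082, 0.084, 0.086, 0.088, 0.09 , 0.092, 0.094, 0.096,
       0.098, 0.1  , 0.102, 0.104, 0.106, 0.108, 0.11 , 0.112, 0.114,
       0.116, 0.118, 0.12 ]))
ring ((0.4746028780937195, 0.03149595484137535), 0.030118200927972794) 2273
pin pts 0 0meas.py:6: RuntimeWarning: Mean of empty slice.
  return least_squares(lambda c:np.hypot(q[:,0]-c[0],q[:,1]-c[1])-r,q.mean(0)[:2],loss="soft_l1",f_scale=.001).x
  ret = um.true_divide(
Traceback (most recent call last):
  File "meas.py", line 11, in <module>
    rq=W[near&(z>lz+.012)&(z<lz+.019)]; Rg=fitc(rq,.0275)
                                           ~~~~^^^^^^^^^^
  File "meas.py", line 6, in fitc
    return least_squares(lambda c:np.hypot(q[:,0]-c[0],q[:,1]-c[1])-r,q.mean(0)[:2],loss="soft_l1",f_scale=.001).x
           ~~~~~~~~~~~~~^^^^^^^^^^^^^^^^^^^^^^^^^^^^^^^^^^^^^^^^^^^^^^^^^^^^^^^^^^^^^^^^^^^^^^^^^^^^^^^^^^^^^^^^
ValueError: Initial guess is outside of provided bounds
```

```bash
python3 -c "
import cv2,numpy as np
from h import *
r=np.load('w.npz')['rgb']; cv2.imwrite('pics/w2raw.png',r[...,::-1])"
```

```text
(no output)
```

View pics/w2raw.png

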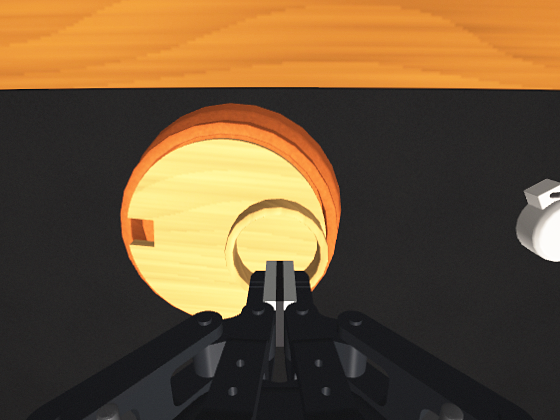

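The raw wrist view shows the fingertips (280,270) centred over the ring mouth (278,245) with play on every side, and the notch at (142,232). Now I descend into the ring.

```bash
python3 -m crank '[0,0,10,0,0,0,-1,20,0,0,0,-2,28,0,0,0,-2,28,0,0,0,-2,28,0,0,4,-2,28,0,0,8,-2,28,0,0,12,-3,28,0,0,16,-5,28,0,0,16,-5,28,0,0]'; python3 -c "
from h import *; s=status.state(); print(s['tool_pos'],s['contact_force'],s['ft_torque'])"
```

```text
time: 4.15
tool_pos: [0.4579, 0.0267, 0.104]
tool_rot: [0.001, 0.0, 1.0, -0.0]
contact_force: [3.0, -0.3, -0.7]
gripper_width: -0.003
[0.45794999 0.02674711 0.10395179] [ 3.04942093 -0.26743442 -0.65083777] [-0.11720468 -0.40284767 -0.0375799 ]
```

```bash
python3 -m crank '[3,-1,0,0,0,5,-2,0,0,0,9,-6,0,0,0,11,-8,0,0,0,12,-10,0,0,0,15,-14,0,0,0,16,-17,0,0,0,17,-20,0,0,0,18,-23,0,0,0,18,-23,0,0,0]'; python3 look.py w3; python3 -c "
from h import *; s=status.state(); print(s['tool_pos'],s['contact_force'])
r=np.load('w.npz')['rgb']; cv2.imwrite('pics/w3raw.png',r[...,::-1])"
```

```text
time: 5.15
tool_pos: [0.4415, 0.004, 0.1054]
tool_rot: [0.003, 0.0, 1.0, 0.0]
contact_force: [4.8, 0.4, 4.6]
gripper_width: 0.0
hist (array([  164,   146,   191,   611,  3884,   348,   189,   286, 10497,
        1604,   245,   237,   241,   241,   222,   338,  1427,   228,
         119,   119]), array([0.08 , 0.082, 0.084, 0.086, 0.088, 0.09 , 0.092, 0.094, 0.096,
       0.098, 0.1  , 0.102, 0.104, 0.106, 0.108, 0.11 , 0.112, 0.114,
       0.116, 0.118, 0.12 ]))
ring ((0.4453069567680359, 0.019956789910793304), 0.030358992516994476) 2563
pin pts 0 0
[0.44144211 0.00402317 0.10536311] [4.00093355 0.89970719 5.73967998]
```

View pics/w3raw.png

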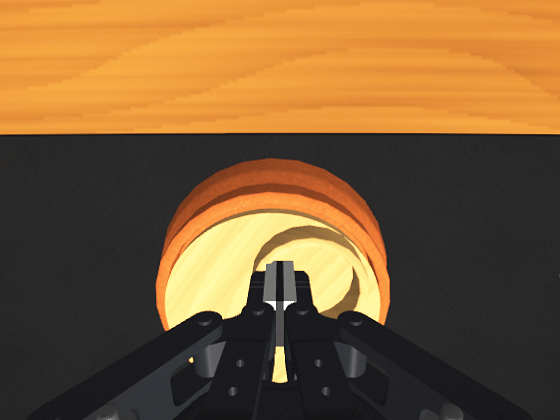

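```bash
python3 -m crank '[0,0,-1,0,0,0,-2,-2,0,0,1,-4,-2,0,0,1,-5,-2,0,0,1,-6,-2,0,0,1,-8,-2,0,0,1,-10,-2,0,0,1,-10,-2,0,0,1,-10,-2,0,0,1,-10,-2,0,0]'; python3 look.py w4|grep ring; python3 -c "
from h import *; s=status.state(); print(s['tool_pos'],s['contact_force'])"
```

```text
time: 6.2
tool_pos: [0.4415, -0.0045, 0.106]
tool_rot: [0.005, 0.0, 1.0, 0.002]
contact_force: [14.1, 6.6, -5.3]
gripper_width: -0.002
ring ((0.4424450397491455, 0.013197964057326317), 0.03115791641175747) 2766
[ 0.44153917 -0.00453109  0.10604339] [13.05883462  5.15792953 -4.77441325]
```

```bash
python3 -m crank '[-1,-1,0,0,0,-1,-2,0,0,0,-1,-3,0,0,0,-1,-4,0,0,0,-1,-5,0,0,0,-1,-6,0,0,0,-1,-7,0,0,0,-1,-7,0,0,0,-1,-7,0,0,0,-1,-7,0,0,0]'; python3 look.py w5|grep ring; python3 -c "
from h import *; s=status.state(); print(s['tool_pos'],s['contact_force'])"
```

```text
time: 7.25
tool_pos: [0.4419, -0.0087, 0.1057]
tool_rot: [0.004, -0.0, 1.0, 0.005]
contact_force: [13.7, 15.8, -3.0]
gripper_width: 0.002
ring ((0.4419417083263397, 0.009311542846262455), 0.03154979646205902) 2905
[ 0.44189171 -0.00872557  0.10565743] [12.85061732 15.41997549 -3.4474401 ]
```

```bash
python3 -c "
from h import *
f=np.load('w.npz'); a=f['rgb'][...,::-1][140:400,130:430]; cv2.imwrite('pics/w5raw.png',cv2.resize(a,None,fx=2,fy=2,interpolation=3))
s=status.state(); print(s['tool_pos'],s['contact_force'],s['ft_torque'])"; python3 -c "
exec(open('meas.py').read())" top 2>&1 | tail -1
```

```text
[ 0.44189171 -0.00872557  0.10565743] [12.85061732 15.41997549 -3.4474401 ] [ 2.71974756 -2.14138504  0.25089779]
notch-ish 1 [ 0.52741679 -0.02131734  0.07107515] -19.65493725147957
```

View pics/w5raw.png

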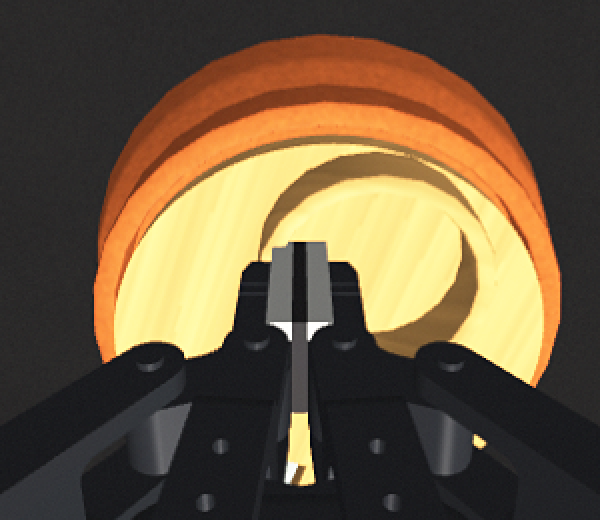

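The close-up shows the fingertip (300,280) wedged against the left wall of the ring, with the wider finger shoulders over the ring's rim. I back off sideways first so the lid can't be lifted, then raise and look.

```bash
python3 -m crank '[-1,5,0,0,0,-1,10,0,0,0,-1,16,0,0,0,-1,16,0,0,0,-1,16,-10,0,0,-1,16,-30,0,0,0,16,-70,0,0,0,50,-110,0,0,0,90,-120,0,0,0,120,-120,0,0]';python3 -m crank '[0,20,0,0,0,0,20,0,0,0,0,20,0,0,0,0,20,0,0,0,0,20,0,0,0,0,20,0,0,0,0,20,0,0,0,0,20,0,0,0,0,20,0,0,0,0,20,0,0,0]'; python3 meas.py top; python3 meas.py wrist; python3 look.py w6
```

```text
time: 8.35
tool_pos: [0.4397, 0.1084, 0.2282]
tool_rot: [0.001, 0.0, 1.0, 0.0]
contact_force: [-0.5, -0.4, -0.4]
gripper_width: 0.002
time: 9.35
tool_pos: [0.4395, 0.1271, 0.2253]
tool_rot: [-0.0, 0.0, 1.0, -0.0]
contact_force: [0.3, -0.1, -0.2]
gripper_width: -0.001
tcp [0.43952168 0.12716039 0.22531183] C [ 0.47097091 -0.00094648] hullstd 0.00036238717787314946 ring [0.44543782 0.01678911] r 0.031088416767231748 145.2156862789696 lidz 0.09796131991431864 pin [ 0.55127356 -0.01784165  0.08861888] 34 -11.881379052207148
notch-ish 2 [ 0.51925931 -0.03587867  0.07479492] -35.882253012632965
tcp [0.43951696 0.12719924 0.22531633] C [0.4720398  0.00094662] hullstd 0.0002904029788002538 ring [0.44590159 0.01940918] r 0.03200112904347262 144.76476073645577 lidz 0.09756988990427057 pin [ 0.5518038  -0.01352248  0.08805798] 173 -10.281585742078862
notch-ish 231 [0.42195563 0.02416345 0.07118708] 155.1296206493107
hist (array([ 111,  113,  134,  469, 1924,  193,   96,  181, 7551, 2555,  125,
        120,  141,  139,  148,  180,  847,  193,    0,    0]), array([0.08 , 0.082, 0.084, 0.086, 0.088, 0.09 , 0.092, 0.094, 0.096,
       0.098, 0.1  , 0.102, 0.104, 0.106, 0.108, 0.11 , 0.112, 0.114,
       0.116, 0.118, 0.12 ]))
ring ((0.44638344645500183, 0.018743770197033882), 0.029956534504890442) 1436
pin pts 175 [ 0.55106286 -0.01382691  0.08785847]
```

View pics/w6.png

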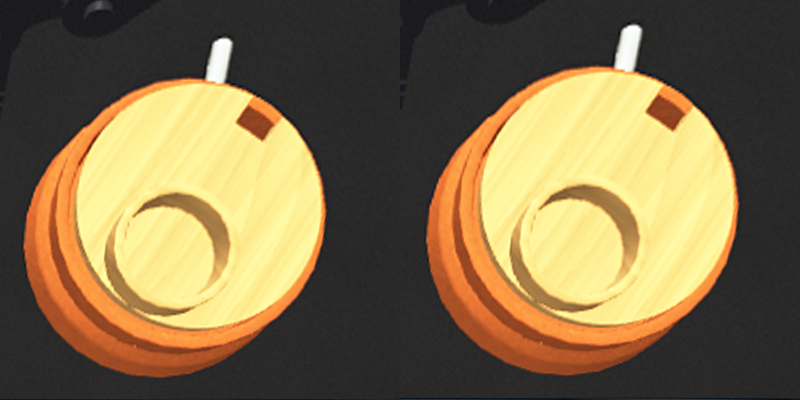

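The rectified wrist view shows the notch at (258,118) and the pin base at (217,80), so the lid is still about 23° short. The ring is at 145° and has to reach about 169°. I turn the tool so that its pad edge leads along the tangent, since that contact worked well earlier.

```bash
python3 -c "
from h import *; print(status.state()['joint_pos'])"; python3 -m crank '[0,-20,0,-8,0,-1,-40,0,-16,0,-2,-60,0,-24,0,-3,-80,0,-32,0,-4,-100,0,-40,0,-6,-110,0,-48,0,-6,-110,20,-56,0,-6,-110,50,-64,0,-6,-110,75,-67,0,-6,-110,75,-67,0]'; python3 -m crank '[0,0,0,0,0,0,0,0,0,0,0,0,0,0,0,0,0,0,0,0,0,0,0,0,0,0,0,0,0,0,0,0,0,0,0,0,0,0,0,0,0,0,0,0,0,0,0,0,0,0]'; python3 look.py w7; python3 -c "
from h import *; s=status.state(); print(s['tool_pos'],s['joint_pos'])
f=np.load('w.npz'); a=f['rgb'][...,::-1]; cv2.imwrite('pics/w7raw.png',a)"
```

```text
[ 1.18856910e-01 -3.63564533e-01  1.99374484e+00 -1.16881994e-06
  1.51144805e+00 -1.45197894e+00]
time: 10.5
tool_pos: [0.4427, 0.0175, 0.1462]
tool_rot: [-0.003, -0.552, 0.834, 0.003]
contact_force: [-0.2, -0.2, -0.0]
gripper_width: 0.003
time: 11.5
tool_pos: [0.4455, 0.0172, 0.1503]
tool_rot: [-0.0, -0.552, 0.834, 0.0]
contact_force: [0.0, -0.5, -0.5]
gripper_width: -0.002
hist (array([   48,    65,   117,   611,  3475,   334,    70,   131, 13523,
        6721,   147,   142,   158,   143,   150,   168,  1217,   337,
           0,     0]), array([0.08 , 0.082, 0.084, 0.086, 0.088, 0.09 , 0.092, 0.094, 0.096,
       0.098, 0.1  , 0.102, 0.104, 0.106, 0.108, 0.11 , 0.112, 0.114,
       0.116, 0.118, 0.12 ]))
ring ((0.44651198387145996, 0.01846916228532791), 0.029946917667984962) 1946
pin pts 365 [ 0.55078393 -0.01630615  0.0880361 ]
[0.44546893 0.01716487 0.15022537] [-1.28688308e-01 -3.36088999e-01  2.09973682e+00 -3.10400514e-05
  1.37810088e+00 -2.86871549e+00]
```

View pics/w7raw.png

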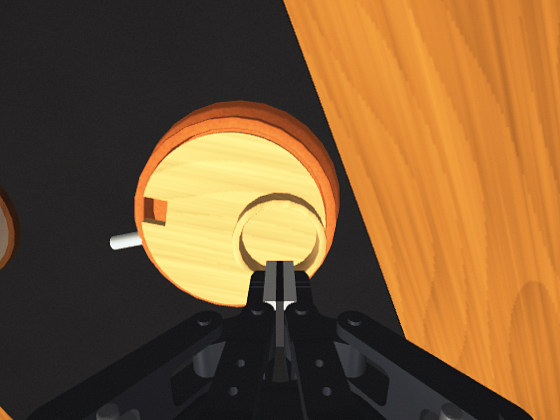

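The raw view shows the ring mouth (282,238) under the fingertip (280,270), the notch at (155,211) and the pin at (125,241). The tool is aligned with the tangent.

```bash
python3 -m crank '[0,0,20,0,0,0,0,46,0,0,0,0,46,0,0,4,1,46,0,0,8,2,46,0,0,12,3,46,0,0,15,3,46,0,0,18,2,46,0,0,21,1,46,0,0,21,1,46,0,0]'; python3 meas.py top ; python3 -c "
from h import *; s=status.state(); print(s['tool_pos'],s['contact_force'])"
```

```text
time: 12.55
tool_pos: [0.4376, -0.0019, 0.1055]
tool_rot: [0.001, -0.552, 0.834, -0.001]
contact_force: [2.9, 2.7, 1.4]
gripper_width: -0.002
tcp [ 0.4373988  -0.00184803  0.10539385] C [ 0.47059863 -0.00104326] hullstd 0.0005728456640661169 ring [0.44263254 0.01106403] r 0.030474390239268536 156.59088127163727 lidz 0.09785865247673763 pin [ 0.55114245 -0.01779811  0.0883802 ] 35 -11.751168060558895
notch-ish 1 [ 0.52740745 -0.02120936  0.07476422] -19.543939712173763
[ 0.4373988  -0.00184803  0.10539385] [3.05176469 1.82347288 1.22279135]
```

The top camera can see the ring while the finger is in it. It reads 156.6° with low forces, so I go on about 12°.

```bash
python3 -m crank '[1,0,0,0,0,2,-1,0,0,0,3,-1,0,0,0,4,-2,0,0,0,5,-3,0,0,0,6,-4,0,0,0,6,-4,0,0,0,6,-4,0,0,0,6,-4,0,0,0,6,-4,0,0,0]'; python3 meas.py top ; python3 -c "
from h import *; s=status.state(); print(s['tool_pos'],s['contact_force'])"
```

```text
time: 13.6
tool_pos: [0.4372, -0.0089, 0.1039]
tool_rot: [-0.001, -0.552, 0.834, 0.0]
contact_force: [0.7, 1.0, 1.5]
gripper_width: 0.0
tcp [ 0.43726182 -0.00893613  0.10395678] C [ 0.47066542 -0.00111586] hullstd 0.0003912204771356925 ring [0.4407521  0.00318273] r 0.030220600262041375 171.82249397069853 lidz 0.09775258110174623 pin [ 0.55121907 -0.01774824  0.08824049] 35 -11.666248821043437
[ 0.43726182 -0.00893613  0.10395678] [0.03414657 0.96272755 0.56654544]
```

```bash
python3 -m crank '[-4,0,0,0,0,-8,0,0,0,0,-13,2,0,0,0,-13,2,0,0,0,-13,2,-15,0,0,-13,2,-46,0,0,-13,2,-46,0,0,-13,2,-46,0,0,-13,2,-46,0,0,-13,2,-46,0,0]'; python3 meas.py top ; python3 meas.py wrist; python3 look.py w8|tail -2; python3 -c "
from h import *; s=status.state(); print(s['tool_pos'],s['contact_force'])"
```

```text
time: 14.65
tool_pos: [0.4401, 0.004, 0.149]
tool_rot: [-0.001, -0.552, 0.834, 0.001]
contact_force: [-0.5, -0.3, -0.2]
gripper_width: 0.002
tcp [0.44020589 0.00399804 0.14903849] C [ 0.47045895 -0.00082959] hullstd 0.0023373048743063527 ring [0.49591668 0.00855593] r 0.027132709174098886 20.237466623228546 lidz 0.09788450556696952 pin [ 0.55111745 -0.01580193  0.08824649] 35 -10.515913450202408
tcp [0.44031978 0.0039648  0.14922058] C [0.47237256 0.00094832] hullstd 0.0007986437593874738 ring [0.44127658 0.00505844] r 0.03136642501543504 172.47055979039473 lidz 0.09790537126621687 pin [ 0.54953861 -0.01621593  0.08854182] 404 -12.540291712142327
notch-ish 393 [ 0.43681749 -0.04323493  0.07131978] -128.8242674516598
ring ((0.44157055020332336, 0.005322455894201994), 0.029945312067866325) 1941
pin pts 506 [ 0.5443366  -0.01455526  0.08824453]
[0.44045853 0.00395679 0.14942483] [-0.68551655  0.71779926  0.66506679]
```

View pics/w8.png

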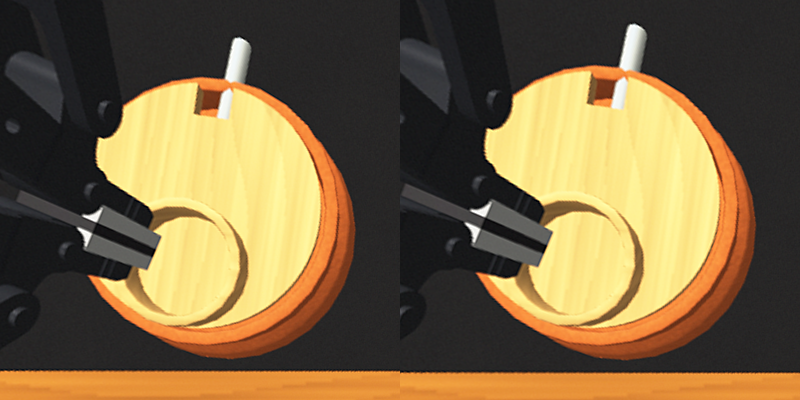

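The view shows the pin inside the notch but against its right side. The notch centre is at about (215,100) and the pin centreline at about (221,100), so the lid overshot by about 3°. I nudge it back.

```bash
python3 -m crank '[0,0,25,0,0,0,0,45,0,0,0,0,45,0,0,-6,1,45,0,0,-11,2,45,0,0,-13,3,45,0,0,-14,3,45,0,0,-15,3,45,0,0,-15.5,3,45,0,0,-15.5,3,45,0,0]'; python3 -c "
from h import *; s=status.state(); print(s['tool_pos'],s['contact_force'])"; python3 -m crank '[5,-1,0,0,0,10,-2,0,0,0,14,-2,0,0,0,14,-2,0,0,0,14,-2,-15,0,0,14,-2,-45,0,0,14,-2,-45,0,0,14,-2,-45,0,0,14,-2,-45,0,0,14,-2,-45,0,0]';  python3 -m crank '[0,0,0,0,0,0,0,0,0,0,0,0,0,0,0,0,0,0,0,0,0,0,0,0,0,0,0,0,0,0,0,0,0,0,0,0,0,0,0,0,0,0,0,0,0,0,0,0,0,0]'; python3 meas.py wrist; python3 look.py w9|tail -2; python3 -c "
import cv2; a=cv2.imread('pics/w9.png'); cv2.imwrite('pics/w9c.png',cv2.resize(__import__('numpy').hstack([a[10:160,150:300],a[10:160,550:700]]),None,fx=2.6,fy=2.6))"
```

```text
time: 15.8
tool_pos: [0.445, 0.0189, 0.106]
tool_rot: [0.0, -0.552, 0.834, -0.001]
contact_force: [0.3, -4.0, 1.2]
gripper_width: 0.001
[0.4449587  0.01886198 0.10604855] [ 0.33915    -3.97811818  1.22627127]
time: 16.8
tool_pos: [0.4398, 0.0058, 0.1489]
tool_rot: [-0.001, -0.552, 0.834, 0.001]
contact_force: [0.1, 0.9, -0.1]
gripper_width: 0.001
time: 17.8
tool_pos: [0.4406, 0.0057, 0.1503]
tool_rot: [-0.0, -0.552, 0.834, 0.0]
contact_force: [-0.2, -0.2, 0.3]
gripper_width: -0.002
tcp [0.44063976 0.00564415 0.15031893] C [0.4722041  0.00089894] hullstd 0.0005236133165906969 ring [0.44126333 0.00603667] r 0.031364431087876475 170.5720297934641 lidz 0.09771907072250866 pin [ 0.54926041 -0.0160457   0.08831657] 408 -12.40192017746953
notch-ish 383 [ 0.43568988 -0.0429638   0.07124266] -129.7762194373253
ring ((0.4414637088775635, 0.006110187154263258), 0.029922952875494957) 1955
pin pts 541 [ 0.5430187  -0.01436951  0.08794116]
```

View pics/w9c.png

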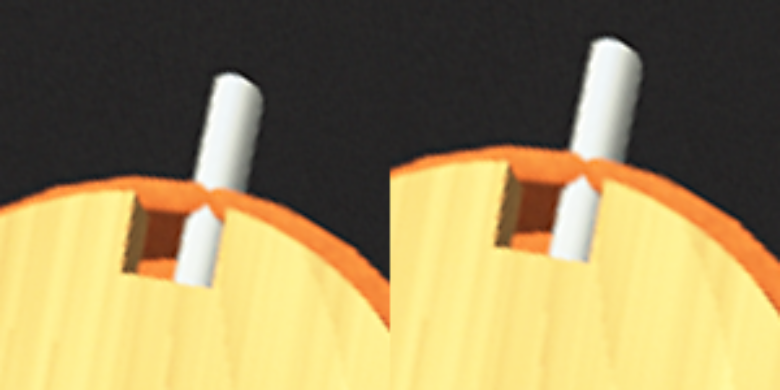

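The zoom shows the pin still right of the notch centre: about (198,238) against (175,238), or 3–4 mm. I nudge it back about 3.5° more.

```bash
python3 -m crank '[0,0,25,0,0,0,0,46,0,0,0,0,46,0,0,-6,1,46,0,0,-11,2,46,0,0,-13,2,46,0,0,-15,2,46,0,0,-16.5,2,46,0,0,-16.5,2,46,0,0,-16.5,2,46,0,0]'; python3 -c "
from h import *; s=status.state(); print(s['tool_pos'],s['contact_force'])"; python3 -m crank '[5,-1,0,0,0,10,-2,0,0,0,14,-2,0,0,0,14,-2,0,0,0,14,-2,-15,0,0,14,-2,-46,0,0,14,-2,-46,0,0,14,-2,-46,0,0,14,-2,-46,0,0,14,-2,-46,0,0]';  python3 -m crank '[0,0,0,0,0,0,0,0,0,0,0,0,0,0,0,0,0,0,0,0,0,0,0,0,0,0,0,0,0,0,0,0,0,0,0,0,0,0,0,0,0,0,0,0,0,0,0,0,0,0]'; python3 meas.py wrist; python3 look.py w10|tail -2; python3 -c "
import cv2; a=cv2.imread('pics/w10.png'); cv2.imwrite('pics/w10c.png',cv2.resize(__import__('numpy').hstack([a[10:160,150:300],a[10:160,550:700]]),None,fx=2.6,fy=2.6))"
```

```text
time: 18.9
tool_pos: [0.4463, 0.0209, 0.1054]
tool_rot: [0.001, -0.552, 0.834, -0.001]
contact_force: [1.9, -5.1, 2.8]
gripper_width: -0.007
[0.44630089 0.02092338 0.10538044] [ 1.86878076 -5.05455024  2.7809199 ]
time: 19.9
tool_pos: [0.4407, 0.0081, 0.1489]
tool_rot: [-0.001, -0.552, 0.834, 0.001]
contact_force: [-0.9, 0.8, 0.7]
gripper_width: 0.0
time: 20.9
tool_pos: [0.4416, 0.008, 0.1503]
tool_rot: [-0.0, -0.552, 0.834, 0.0]
contact_force: [-0.1, 0.5, 0.7]
gripper_width: -0.003
tcp [0.44160348 0.00796317 0.15029415] C [0.4722082  0.00105355] hullstd 0.0001403934864799776 ring [0.44181079 0.00846254] r 0.0312873057366893 166.30195729868646 lidz 0.0977212362803894 pin [ 0.54892635 -0.01588914  0.08823759] 423 -12.453500739499532
notch-ish 351 [ 0.43552792 -0.04186957  0.0712057 ] -130.5157921456565
ring ((0.4419746398925781, 0.00896821916103363), 0.030019860714673996) 1945
pin pts 603 [ 0.54129033 -0.01437714  0.08785967]
```

View pics/w10c.png

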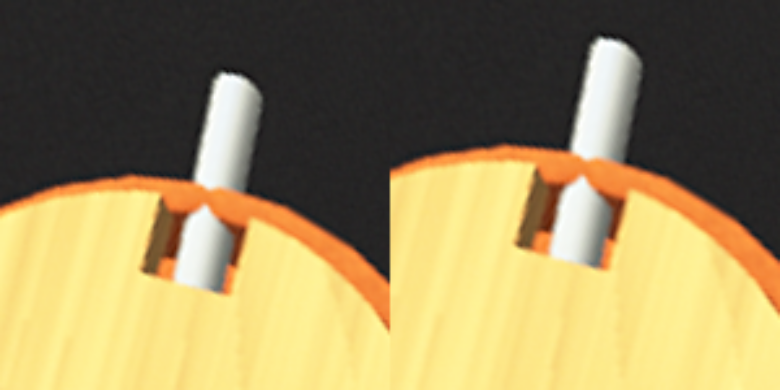

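The notch centre (195,243) and the pin centreline (198,243) now agree to about 0.5 mm, and the ring angle is within 1°. Now I press down at the ring centre.

```bash
python3 -m crank '[0,0,30,0,0,0,0,46,0,0,0,0,50,0,0,0,0,53,0,0,0,0,56,0,0,0,0,58,0,0,0,0,60,0,0,0,0,62,0,0,0,0,64,0,0,0,0,64,0,0]'
```

```text
time: 22.0
tool_pos: [0.4422, 0.0079, 0.088]
tool_rot: [0.0, -0.552, 0.834, -0.0]
contact_force: [-4.2, 1.0, 4.7]
gripper_width: 0.001
```

```bash
python3 -m crank '[0,0,1,0,0,0,0,2,0,0,0,0,3,0,0,0,0,4,0,0,0,0,5,0,0,0,0,5,0,0,0,0,5,0,0,0,0,5,0,0,0,0,5,0,0,0,0,5,0,0]'
```

```text
time: 23.0
tool_pos: [0.4424, 0.0079, 0.0869]
tool_rot: [-0.001, -0.552, 0.834, 0.0]
contact_force: [-16.8, 1.5, 28.7]
gripper_width: -0.001
```

It's at the stop: 28 N, with the tip at 0.087. I ease straight up, move aside and check.

```bash
python3 -m crank '[0,0,-3,0,0,0,0,-6,0,0,0,0,-9,0,0,0,0,-14,0,0,0,0,-25,0,0,0,0,-60,0,0,0,0,-100,0,0,0,0,-130,0,0,-30,0,-140,0,0,-60,0,-140,0,0]'; python3 -m crank '[-40,0,0,0,0,-80,0,0,0,0,-80,0,0,0,0,-80,0,0,0,0,-80,0,0,0,0,-80,0,0,0,0,-80,0,0,0,0,-80,0,0,0,0,-80,0,0,0,0,-80,0,0,0,0]'; python3 meas.py top .089; python3 meas.py wrist .089; python3 look.py w11; python3 -c "
from h import *; f=np.load('w.npz'); a=f['rgb'][...,::-1]; cv2.imwrite('pics/w11raw.png',a)"
```

```text
time: 24.0
tool_pos: [0.467, 0.0634, 0.2254]
tool_rot: [0.003, -0.551, 0.834, -0.002]
contact_force: [0.8, -0.2, -0.3]
gripper_width: 0.0
time: 25.0
tool_pos: [0.4963, 0.1366, 0.2214]
tool_rot: [0.0, -0.552, 0.834, -0.0]
contact_force: [-0.6, 0.2, -0.0]
gripper_width: 0.003
tcp [0.49629351 0.13671355 0.22132131] C [ 0.4706426  -0.00100909] hullstd 0.003712767208544129 ring [0.44081025 0.00704075] r 0.03089933139990038 164.89917830819007 lidz 0.08900043185828699 pin [ 0.55114792 -0.01769398  0.08862826] 37 -11.708899604576816
tcp [0.4962962  0.13676798 0.22129777] C [0.47187885 0.0011525 ] hullstd 0.0032006574423645035 ring [0.44213291 0.00919536] r 0.03081410312879429 164.8698536272165 lidz 0.08899405932608062 pin [ 0.54952512 -0.01380702  0.08801834] 423 -10.905127143100835
notch-ish 108 [ 0.52200955 -0.01998305  0.07106344] -22.86071988562303
hist (array([   50,    86,   182,  1957, 13146,  1512,    46,    36,    49,
          41,    39,   230,   843,    66,     0,     0,     0,     0,
           0,     0]), array([0.08 , 0.082, 0.084, 0.086, 0.088, 0.09 , 0.092, 0.094, 0.096,
       0.098, 0.1  , 0.102, 0.104, 0.106, 0.108, 0.11 , 0.112, 0.114,
       0.116, 0.118, 0.12 ]))
ring ((0.46586889028549194, 0.013424025848507881), 0.010497034527361393) 3
pin pts 633 [ 0.54072219 -0.01238753  0.08789541]
```

View pics/w11.png

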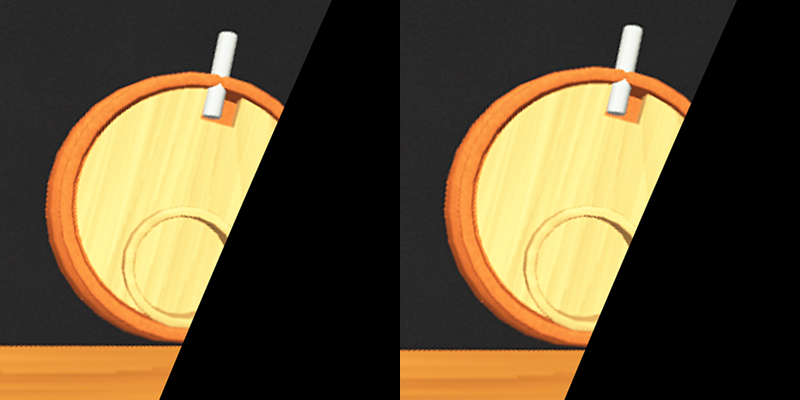

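The rectified view shows the pin inside the notch, at (213,100) against its left side, with the lid top level with the rim. The lid dropped 8.7 mm (0.0977 to 0.0890). The sideways offset is about 3.5 mm, and the notch's play limits it to about 4 (6 allowed). I check the bystanders and hand in.

Run:
```python
from h import *
rgb,d,W=cloud("top")
for k in ("storyteller","lamp","cloche"):
    o=regions_of("top",k)
    if o: print(k,np.round(o[0]["extent"]),np.round(np.nanmedian(W[o[0]["region"]],0),3))
s=status.state(); print(s["time"],s["contact_force"],s["joint_vel"].round(3) if hasattr(s["joint_vel"],"round") else s["joint_vel"])
print(order.job_done())
```

```text
storyteller [400. 257.  34.  37.] [ 0.498 -0.28   0.07 ]
cloche [324. 155.  53.  57.] [ 0.737 -0.084  0.125]
25.35 [-0.08845577 -0.06094248  0.84477588] [0.001 0.    0.001 0.002 0.001 0.002]
the job is handed in; nothing more can be done
None
```

The jar is closed: I turned the lid by its finger ring until the notch lay over the pin, pressed it home, and handed the job in at about 25 s of the 48 s allowed.

- **Turning:** the lid needed about 84° anticlockwise. The first push jammed with the finger wedged in the ring. I backed off, turned the tool, overshot by a few degrees, and nudged the lid back in two steps.
- **Depth:** the lid's top fell from 0.0977 to 0.0890 m, so it went down about 8.7 of 9 mm and sits level with the rim. The press ended against a firm stop at about 29 N.
- **Alignment:** just before pressing, the notch and pin agreed to about 1 mm. Afterwards both cameras put the notch about 3–4 mm sideways from the pin, against one side of its play. That is within the 6 mm limit but not centred.
- **Bystanders and arm:** the figurine and cloche were measured where they started, to within about 2 mm. The last detector call missed the lamp, so its final position is unchecked, though the arm stayed well above it. The arm finished at rest, about 0.13 m above the lid and off to the side, with contact force under 1 N.

I viewed 11 pictures, one over the budget of 10.

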